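# Set the edge guide of a sheet punch with its format gauge

## Task

Set up the sheet punch for the next format: take the gauge with the blue grip out of the rack and put it upright into the punch's throat, between the red fixed stop and the sliding edge guide, lowering it gently all the way, not ramming or dropping it, until its bottom edge is fully home and the red depth line is level with the lips. Then slide the edge guide (the one with the orange tab) up to the gauge until the gauge sits snug between guide and stop with no play, and let go, leaving the gauge standing there. Leave the other two gauges in the rack and do not disturb the handstamp or the ink pad.

Things in the scene. Friction and masses are not known exactly. Their poses are not given: they have to be found in the camera images.
- gauge_blue: the gauge to use: flat upright aluminium plate 100 mm long (own x), 5 thick (y), 82 tall, with a blue grip on top, 60 long (x), 14 thick (y), from 80 to 106 mm above the bottom edge; red depth line 40 mm above that edge. Origin: middle of the bottom edge, z up. About 0.13 kg. Stands in a rack slot, bottom edge 8 mm above the table. Grasp the grip across its 14 mm from above.
- gauge_yellow: another gauge, yellow grip, plate 84 mm long, otherwise the same shape as the blue one; stays in the rack. Origin: the middle of the bottom edge.
- gauge_green: another gauge, green grip, plate 120 mm long, otherwise the same shape as the blue one; stays in the rack. Origin: the middle of the bottom edge.
- rack: fixed wooden gauge rack, 150 (x) by 150 (y) by 35 mm tall, with three slots along its own x, 8 mm wide, 138 mm long and 27 mm deep, at y = -50, 0 and +50 mm; the gauges stand in them in any order, their x along the rack's x. Origin: the middle of its underside.
- punch: fixed bench sheet punch, 240 mm deep (x), 340 wide (y): teal base, grey top, black side cheeks; a grey die cover, 18 mm above the lips, begins 60 mm behind (+x) the throat; a hand lever slopes up to 260 mm height behind its right (-y) end. Origin: on the table below the middle of the throat; x points away from its front, y along the throat, z up.
- throat (a point): on the throat's centre line, at lip height (120 mm above the table), at the red fixed stop's inner face; axes as the punch. The throat, a slot, runs from here along -y for over 200 mm: 7 mm wide, floor 40 mm below this point, lips flared to 17 mm at the top over the first 8 mm down. The stop, a red block at y 0 to +14 mm, closes the throat and stands 14 mm above the lips.
- guide (a joint): opening in m between the sliding edge guide's face and the fixed stop's face, along the throat, 0 to 0.19; smaller is nearer the stop. It slides along the punch's y with about 2.5 N, stays where it is left, and pushes the gauge along the throat when it meets it.
- guide_grip (a point): middle of the guide's orange tab, 40 mm above the lips on the throat's centre line; axes as the punch. Tab 12 mm thick (x), 30 long (y), 14 to 48 mm above the lips, on a black block (56 x 34 x 14 mm) astride the throat. The guide's face, towards the stop, is 17 mm from this point in +y. Grasp the tab across its 12 mm from above.
- handstamp: postmark handstamp, brass foot 34 mm across and dark wooden knob, 80 mm tall, standing loose on the table. Origin: centre of its underside.
- inkpad: round black ink pad in a tin, 110 mm across, 19 mm high, loose on the table. Origin: centre of its underside.
Mind the look-alikes: they are no part of the job. What is shaped like the gauge_blue but purple is not meant.

How it is judged:
By the outcome, as a careful person would: the job done as asked, in the order asked, and still so for the second after the job is handed in, with the robot touching nothing.
It also fails if it takes over 58 s, if anything falls off the work surface, if the arm or the gripper's body presses on something with over 40 N, if the wrist force passes 120 N, or if a joint passes its speed limit or range.

## Robot

A 6-joint arm with a two-finger parallel gripper is mounted at the origin on the work surface. World frame = base frame: x ahead of the robot, y to its left, z up, the work surface at z = 0. Lengths are in m, angles in rad, forces in N, time in s.
With the tool pointing down it reaches from about 0.375 to 0.925 m from the base axis. Payload 5.7 kg.
Tool frame: the origin (TCP) lies at the centre of the arm's flange, where the gripper is bolted on; the fingertips stand 182 mm ahead of it and the grasp point (between the pads) lies hold_point_z ahead of it (hold_point_z is the distance from the TCP to the grasp point, in m); z points along the fingers, y is the line along which they close (so a half turn about z gives the same grasp; the last joint's range is limited). The gripper opens to 88 mm and grips with 3 to 60 N. Pads are 20 mm wide; open, the fingers measure 115 mm over their backs; the gripper's body (75 mm by 178 mm) begins 61 mm behind the grasp point.
Start: joints at [1.229, 0.359, 1.51, -0, 1.272, -0.115], TCP at [0.135, 0.585, 0.405] pointing down, gripper open.
Joint ranges: [-2.97, 2.97], [-1.01, 2.36], [0.21, 2.38], [-0.96, 4.11], [0.2, 2.71], [-2.98, 2.98]. Speed limits (rad/s): [2.39, 2.39, 3.14, 3.14, 3.14, 3.14].

## Interface

Orientations are given as a unit quaternion [w, x, y, z].
In Python, from workcell import get_state, camera, finish_job, hold_point_z gives the robot as it stands.
- The arm moves only by the shell command python3 -m handwheel 'ROWS' [FORCE]. ROWS is JSON, one flat list of numbers, 7 for each row, row after row: the shift along the tool's x, y, z in units of 0.025 m (1.0 is 0.025 m), then the turn, a rotation vector about the tool's x, y, z in units of 0.08 rad (1.0 is 0.08 rad), then the opening, from -1 (shut) to 1 (fully open). A call has 1 to 5 rows; each row shifts and turns the commanded pose from where the row before left it, along the tool's axes as they then stand; what a row does not reach is not made up. A row lasts 1/8 s, in which the tool goes at most 62.5 mm and 10.7 degrees, less where a joint would pass 70% of its speed; a pose out of reach is approached as far as the arm can. A call with a number of a shift or a turn outside -1 to 1 is refused whole. A call with a gripper value outside its range is refused whole. The fingers move at their own pace and stop on an object; FORCE is the grip in N (left out, the last holds). Time passes only in rows, so rows that do not move let the fingers close. It gives the time, the measured TCP pose, the force, the opening and the grip force at its end, in the units of the state.
- get_state(): the state, without advancing time (a new reading comes with each control period).
- camera(name): name is "scene" or "side" or "wrist"; returns a dict with "img" (480x640x3 uint8, blue, green, red), "range_z" (480x640 float32, m along the optical axis (not along the pixel's ray), 0 where there is no reading), "intrinsics" (3x3 intrinsics, pixels), "xyz" and "orientation" of the camera in the world. Camera axes: x right, y down, z forward; pixel columns grow to the right and rows downward; lengths in m; the calibration is good to about 2 mm. A picture is of the moment at which its call begins.
- finish_job(): hands the job in; it is judged then, once.
The state is a dict: "time_s": time; "q": joint angles; "joint_vel": joint speeds; "effort": joint torques, N m; "tcp_pos": TCP position; "tcp_rot": TCP orientation; "wrist_force": force on the tool from outside, world axes, zero at the start; "wrist_torque": the same for the moment, N m; "finger_gap": finger opening in m; "grip_force": force on a finger pad.
Only numpy, scipy, OpenCV 4.12 (cv2) and the standard library are available. Lean on these libraries where they do the work, as an engineer would, in place of code of your own. Each camera call takes 0.05 s, during which the arm holds its last target. There are 200 camera calls.

## Working session

There is one attempt and no reset: what is moved stays moved. The work goes in short steps, Python scripts to look and compute and a shell command to move; the robot and the scene stay as the last step left them, time stands still between calls to the robot, and variables do not carry over. Pictures are saved under pics/ and viewed, at most 10 in all, crops included, and the job is handed in when it is done.

```bash
mkdir -p pics; ls
cat > h.py <<'E'
import numpy as np, cv2
from scipy.spatial.transform import Rotation as R
from workcell import get_state, camera, finish_job, hold_point_z
def rot(q): return R.from_quat([q[1],q[2],q[3],q[0]])
def cloud(c):
    K=c["intrinsics"]; d=c["range_z"]; v,u=np.mgrid[0:480,0:640]
    p=np.dstack([(u-K[0][2])/K[0][0]*d,(v-K[1][2])/K[1][1]*d,d])
    return (p.reshape(-1,3)@rot(c["orientation"]).as_matrix().T+np.array(c["xyz"])).reshape(480,640,3)
def ray(c,u,v,z):
    K=c["intrinsics"]; r=rot(c["orientation"]).apply([(u-K[0][2])/K[0][0],(v-K[1][2])/K[1][1],1.])
    o=np.array(c["xyz"]); return o+r*(z-o[2])/r[2]
def mv(p,s=None):
    "tool-frame units from current tcp to TCP target p"
    s=s or get_state(); return rot(s["tcp_rot"]).inv().apply(np.array(p)-s["tcp_pos"])/0.025
E
python3 - <<'E'
from h import *
import pickle
print(hold_point_z,get_state())
cs={n:camera(n) for n in("scene","side","wrist")}
pickle.dump(cs,open("c0.pkl","wb"))
for n,c in cs.items(): cv2.imwrite(f"pics/{n}0.png",c["img"]); print(n,c["xyz"],c["orientation"])
E
```

```text
pics
0.1633 {'time_s': 0.0, 'q': array([ 1.22888832e+00,  3.59510682e-01,  1.51142666e+00, -8.15717472e-06,
        1.27243596e+00, -1.15122134e-01]), 'joint_vel': array([-0.00080001, -0.00035689,  0.00113388,  0.00013959, -0.00034648,
       -0.00037343]), 'effort': array([-2.08731850e-03, -5.15372300e+01, -2.70726585e+01,  6.72250497e-02,
        3.50284623e-02, -1.31726656e-04]), 'tcp_pos': array([0.13481346, 0.58430378, 0.40380808]), 'tcp_rot': array([-1.97890071e-04,  1.13148854e-01,  9.93577649e-01, -8.68060569e-04]), 'wrist_force': array([-0.29357111, -0.12518986,  0.27465308]), 'wrist_torque': array([ 0.02290803, -0.01864462, -0.07103015]), 'grip_force': 0.0, 'finger_gap': 0.08779758703458192}
scene [1.01493816 0.76022813 0.88981202] [-0.1284658   0.27836007  0.87408172 -0.37682007]
side [0.48038159 0.84984644 1.01059215] [ 0.01385564 -0.03711439  0.9372471  -0.34640787]
wrist [0.05566531 0.6024218  0.38415522] [0.11704855 0.77351388 0.6160348  0.0920708 ]
```

View pics/scene0.png

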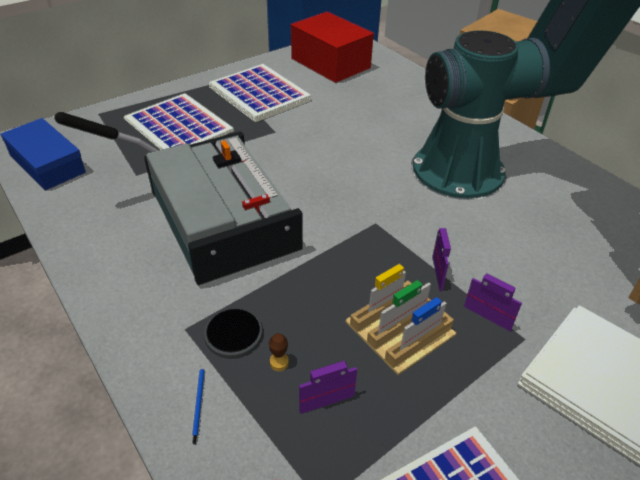

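View pics/side0.png

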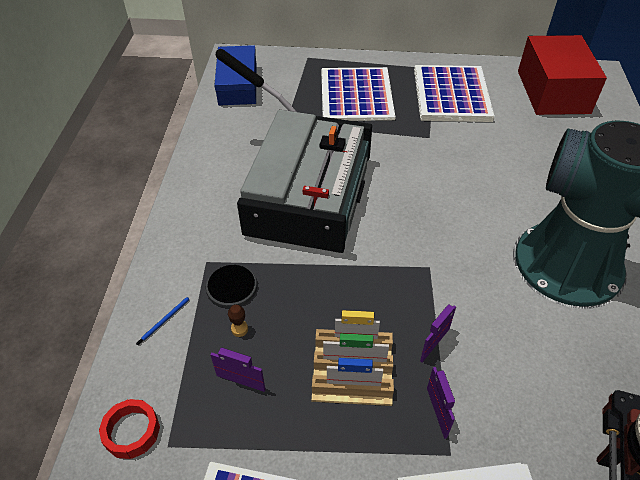

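The target is the blue grip on the rack: scene (427,311), side (355,366). These could be mistaken for it:
- purple gauges at scene (328,386), (442,258) and (492,300)
- yellow gauge at scene (390,275) and green gauge at scene (407,292)
- blue box at scene (43,152) and blue pen at scene (199,405)

The red stop is at scene (257,202) and side (316,191). The orange tab is at scene (225,150) and side (332,133).

```bash
cat >> h.py <<'E'
HS={"blue":((100,120,80),(125,255,255)),"red":((0,150,60),(4,255,255)),"orange":((6,160,80),(18,255,255)),"green":((50,120,50),(80,255,255)),"yellow":((22,150,80),(32,255,255))}
def blob(c,col,box):
    "3D points of the colour inside the box"
    h=cv2.cvtColor(c["img"],cv2.COLOR_BGR2HSV); m=cv2.inRange(h,*HS[col]); x0,x1,y0,y1=box
    k=np.zeros_like(m); k[y0:y1,x0:x1]=m[y0:y1,x0:x1]
    return k, cloud(c)[k>0]
def top(P,lo,hi):
    Q=P[(P[:,2]>lo)&(P[:,2]<hi)][:,:2].astype(np.float32)
    return len(Q),cv2.minAreaRect(Q) if len(Q)>3 else None
E
python3 - <<'E'
from h import *
import pickle
cs=pickle.load(open("c0.pkl","rb"))
B={"scene":{"blue":(400,450,290,335),"green":(385,430,275,312),"yellow":(370,410,258,295),"red":(235,280,190,215),"orange":(210,240,133,165)},
"side":{"blue":(330,380,350,380),"green":(330,380,328,352),"yellow":(330,380,305,328),"red":(295,335,180,203),"orange":(320,345,122,150)}}
for n in B:
  for k,b in B[n].items():
    m,P=blob(cs[n],k,b); z=P[:,2]; zt=np.percentile(z,95)
    print(n,k,len(P),"z",np.percentile(z,[2,50,95]).round(4),"mean",P.mean(0).round(4),"top",top(P,zt-.004,zt+.006))
s=cs["side"];C=cloud(s)
print("lip",C[150:200:8,332:340:4].round(3).tolist())
v=np.vstack([s["img"][280:430,280:420],cs["scene"]["img"][250:380,330:470]])
a=cv2.resize(s["img"][110:260,230:390],None,fx=3.5,fy=3.5,interpolation=2)[:500]
b=cv2.resize(cs["scene"]["img"][250:375,340:400+70],None,fx=1.8,fy=1.8)
o=np.zeros((500,800,3),np.uint8);o[:a.shape[0],:560]=a;o[:225,562:562+234]=b
cv2.imwrite("pics/crop1.png",o)
E
```

```text
scene blue 394 z [0.0312 0.1112 0.1149] mean [0.4717 0.3546 0.109 ] top (205, ((0.46752405166625977, 0.3516848683357239), (0.06117973104119301, 0.014274559915065765), 0.5315502882003784))
scene green 353 z [0.0899 0.1111 0.1148] mean [0.4714 0.3046 0.1083] top (183, ((0.4681464731693268, 0.30217882990837097), (0.060048677027225494, 0.015537411905825138), 1.8523952960968018))
scene yellow 369 z [0.0014 0.1102 0.1149] mean [0.4685 0.252  0.1038] top (170, ((0.46798911690711975, 0.2516215741634369), (0.05934114009141922, 0.015619567595422268), 1.4658596515655518))
scene red 205 z [0.1101 0.1305 0.1348] mean [ 0.5784 -0.0376  0.1358] top (94, ((0.5734012126922607, -0.048192258924245834), (0.01777501404285431, 0.055675581097602844), 81.60101318359375))
scene orange 123 z [0.135  0.1585 0.1682] mean [ 0.554  -0.1998  0.1611] top (41, ((0.5488203763961792, -0.21375145018100739), (0.03095710277557373, 0.010925780981779099), 83.99041748046875))
side blue 403 z [0.0913 0.1136 0.117 ] mean [0.465  0.3593 0.1206] top (218, ((0.46531394124031067, 0.3516145646572113), (0.0593535415828228, 0.015547
[... 436 characters left out ...]
1317 0.1371] mean [ 0.5703 -0.0467  0.1295] top (83, ((0.5696320533752441, -0.05004994943737984), (0.01761958934366703, 0.05593053996562958), 79.81242370605469))
side orange 95 z [0.136  0.1646 0.1707] mean [ 0.5458 -0.2083  0.1592] top (35, ((0.545330822467804, -0.21459051966667175), (0.03055742383003235, 0.012001299299299717), 84.58733367919922))
lip [[[0.544, -0.204, 0.117], [0.534, -0.199, 0.123]], [[0.542, -0.17, 0.123], [0.533, -0.171, 0.123]], [[0.54, -0.144, 0.121], [0.531, -0.146, 0.12]], [[0.538, -0.119, 0.119], [0.529, -0.118, 0.121]], [[0.536, -0.094, 0.119], [0.527, -0.09, 0.123]], [[0.534, -0.063, 0.124], [0.526, -0.069, 0.119]], [[0.533, -0.041, 0.121], [0.524, -0.042, 0.12]]]
```

View pics/crop1.png

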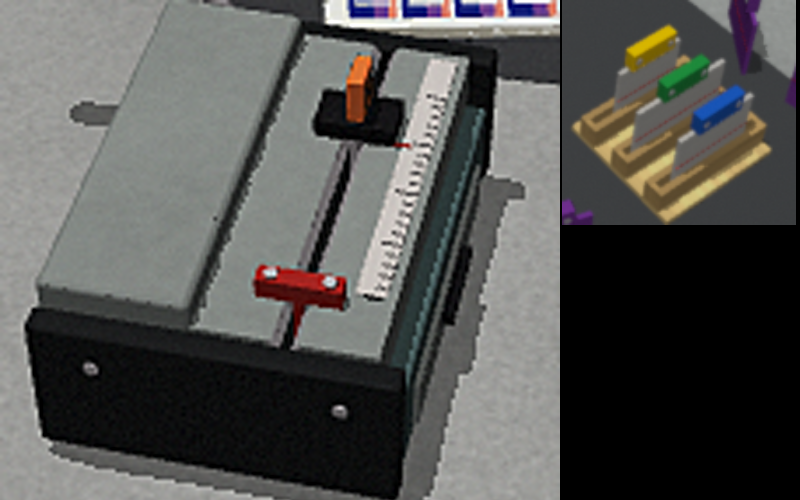

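The crop confirms the blue gauge is in the outermost slot (+y), nearest the table centre side. The measured z values (~0.114 top, ~0.135 stop, ~0.168 tab) and sizes (60×14, 56×14, 30×12) match the description. First move: align the tool with the gauge and narrow the fingers so they clear the green gauge.

```bash
python3 -m handwheel '[0,0,0,0,0,-1,-0.1, 0,0,0,0,0,-1,-0.1, 0,0,0,0,0,-1,-0.1, 0,0,0,0,0,0,-0.1]' 10
python3 - <<'E'
from h import *
import pickle
s=get_state();print(s["tcp_pos"],s["finger_gap"],rot(s["tcp_rot"]).as_matrix().round(4))
print(mv([0.466,0.3517,0.404]))
c=pickle.load(open("c0.pkl","rb"))["side"];C=cloud(c)
for u,v in [(222,57),(240,69),(258,82),(275,94),(288,106)]: print(C[v,u].round(3))
E
```

```text
time_s: 0.65
tcp_pos: [0.1349, 0.5845, 0.4043]
tcp_rot: [-0.0, -0.006, 1.0, -0.0]
wrist_force: [-0.4, -0.5, 0.7]
finger_gap: 0.0513
grip_force: 0.0
[0.13486817 0.58450103 0.40432499] 0.05132099063398758 [[-9.999e-01 -1.250e-02 -3.000e-04]
 [-1.250e-02  9.999e-01 -7.000e-04]
 [ 3.000e-04 -7.000e-04 -1.000e+00]]
[-13.12783118  -9.47688402   0.01608931]
[ 0.823 -0.373  0.246]
[ 0.78  -0.361  0.223]
[ 0.739 -0.361  0.189]
[ 0.698 -0.357  0.159]
[ 0.666 -0.351  0.129]
```

```bash
python3 -m handwheel '[-1,-0.73,0,0,0,0,-0.1, -1,-0.73,0,0,0,0,-0.1, -1,-0.73,0,0,0,0,-0.1, -1,-0.73,0,0,0,0,-0.1, -1,-0.73,0,0,0,0,-0.1]' >/dev/null
python3 -m handwheel '[-1,-0.73,0,0,0,0,-0.1, -1,-0.73,0,0,0,0,-0.1, -1,-0.73,0,0,0,0,-0.1, -1,-0.73,0,0,0,0,-0.1, -1,-0.73,0,0,0,0,-0.1]'  >/dev/null
python3 -m handwheel '[-1,-0.73,0,0,0,0,-0.1, -1,-0.73,0,0,0,0,-0.1, -1,-0.7,0,0,0,0,-0.1, -0.1,0,0,0,0,0,-0.1, 0,0,0,0,0,0,-0.1]'
python3 - <<'E'
from h import *
s=get_state();c=camera("wrist");cv2.imwrite("pics/w1.png",c["img"])
for k in("blue","green"):
  m,P=blob(c,k,(0,640,0,480)); print(k,len(P),P.mean(0).round(4),top(P,.108,.120))
print(mv([0.466,0.3517,0.2665]),s["finger_gap"])
E
```

```text
time_s: 2.52
tcp_pos: [0.4652, 0.3526, 0.4044]
tcp_rot: [-0.0, -0.006, 1.0, -0.0]
wrist_force: [-0.4, 0.1, 0.5]
finger_gap: 0.0396
grip_force: 0.0
blue 5748 [0.5669 0.553  0.0329] (1256, ((0.46774402260780334, 0.34953200817108154), (0.055891890078783035, 0.011585867032408714), 0.8706811666488647))
green 770 [0.4753 0.2995 0.1146] (769, ((0.47189000248908997, 0.2997714877128601), (0.04612254723906517, 0.010606260970234871), 2.2811801433563232))
[-0.04996892 -0.04624739  5.5195004 ] 0.03957931316937785
```

View pics/w1.png

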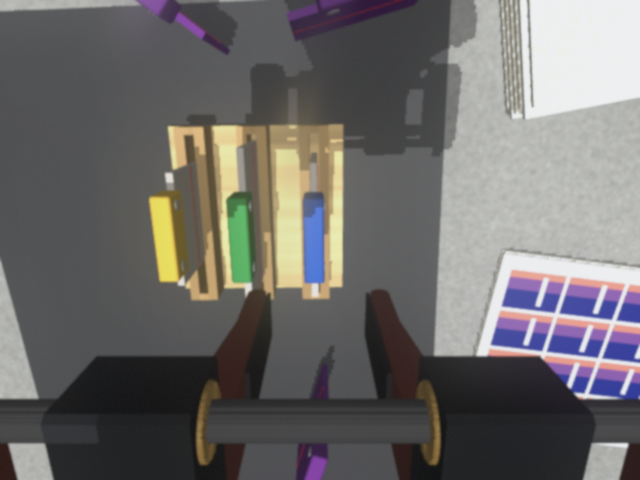

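The wrist view shows the blue grip at (314,238), centred between the fingers, with green at (240,238) and yellow at (168,238) clear of them. Now descend and grip.

```bash
python3 -m handwheel '[-0.05,-0.06,1,0,0,0,-0.1, 0,0,1,0,0,0,-0.1, 0,0,1,0,0,0,-0.1, 0,0,1,0,0,0,-0.1, 0,0,0.8,0,0,0,-0.1]' 20
python3 -m handwheel '[0,0,0.5,0,0,0,-0.1, 0,0,0.2,0,0,0,-0.1, 0,0,0,0,0,0,-0.1]'
python3 -m handwheel '[0,0,0,0,0,0,-0.5, 0,0,0,0,0,0,-0.8, 0,0,0,0,0,0,-0.8, 0,0,0,0,0,0,-0.8, 0,0,0,0,0,0,-0.8]' 20
```

```text
time_s: 3.2
tcp_pos: [0.4655, 0.3517, 0.2837]
tcp_rot: [-0.001, -0.007, 1.0, -0.0]
wrist_force: [0.2, -0.3, 0.0]
finger_gap: 0.0395
grip_force: 0.0
time_s: 3.58
tcp_pos: [0.4667, 0.3512, 0.2673]
tcp_rot: [0.0, -0.007, 1.0, -0.0]
wrist_force: [0.3, -0.7, 0.2]
finger_gap: 0.0396
grip_force: 0.0
time_s: 4.2
tcp_pos: [0.4669, 0.351, 0.2675]
tcp_rot: [0.0, -0.007, 1.0, 0.0]
wrist_force: [-0.8, -1.0, 3.4]
finger_gap: 0.0138
grip_force: 20.0
```

```bash
python3 -m handwheel '[0,0,-0.4,0,0,0,-0.8, 0,0,-0.8,0,0,0,-0.8, 0,0,-1,0,0,0,-0.8, 0,0,-1,0,0,0,-0.8, 0,0,-1,0,0,1,-0.8]' >/dev/null
python3 -m handwheel '[0,0,-1,0,0,1,-0.8, 0,0,-1,0,0,1,-0.8, 0,0,-1,0,0,1,-0.8, 0,0,-0.5,0,0,1,-0.8, 0,0,0,0,0,1,-0.8]'
python3 - <<'E'
from h import *
import pickle
cs=pickle.load(open("c0.pkl","rb"))
# throat: dark pixels in strip between stop and tab, rays onto lip plane
a=np.array([.5705,-.056]);b=np.array([.5495,-.197]);d=(a-b)/np.linalg.norm(a-b);n=np.array([d[1],-d[0]])
for k in("scene","side"):
  c=cs[k];g=cv2.cvtColor(c["img"],cv2.COLOR_BGR2GRAY);pts=[]
  for v in range(480):
    for u in range(640):
      if g[v,u]<1: pass
  v,u=np.mgrid[100:260,150:400] 
  P=np.array([ray(c,x,y,.12)[:2] for x,y in zip(u.ravel(),v.ravel())]);q=P-b;t=q@d;w=q@n;gg=g[v,u].ravel()
  E=[]
  for t0 in np.arange(.012,.125,.004):
    i=(abs(t-t0)<.003)&(abs(w)<.02); 
    wgt=np.clip(np.median(gg[i])-15-gg[i].astype(float),0,None)
    if wgt.sum()>0: E.append((t0,(wgt*w[i]).sum()/wgt.sum(),wgt.sum()))
  E=np.array(E);f=np.polyfit(E[:,0],E[:,1],1);print(k,len(E),"slope deg",np.degrees(f[0]),"off at ends mm",1e3*np.polyval(f,[0,.14]),"res",1e3*np.std(E[:,1]-np.polyval(f,E[:,0])))
print("base yaw",np.degrees(np.arctan2(d[0],d[1])))
E
```

```text
time_s: 5.45
tcp_pos: [0.4668, 0.3511, 0.4613]
tcp_rot: [0.001, 0.233, 0.973, 0.001]
wrist_force: [0.3, -0.1, -1.1]
finger_gap: 0.0138
grip_force: 20.0
scene 29 slope deg 0.4805942734455822 off at ends mm [3.54892319 4.72323653] res 0.20692687460538717
side 29 slope deg 0.06413776949456723 off at ends mm [-2.2643118  -2.10759366] res 0.7311500337429948
base yaw 8.471144633014838
```

```bash
python3 -m handwheel '[0,0,0,0,0,1,-0.8, 0,0,0,0,0,1,-0.8, 0,0,0,0,0,1,-0.8, 0,0,0,0,0,1,-0.8, 0,0,0,0,0,1,-0.8]' >/dev/null
python3 -m handwheel '[0,0,0,0,0,1,-0.8, 0,0,0,0,0,1,-0.8, 0,0,0,0,0,1,-0.8, 0,0,0,0,0,1,-0.8, 0,0,0,0,0,1,-0.8]' >/dev/null
python3 -m handwheel '[0,0,0,0,0,1,-0.8, 0,0,0,0,0,1,-0.8, 0,0,0,0,0,1,-0.8, 0,0,0,0,0,1,-0.8, 0,0,0,0,0,1,-0.8]' >/dev/null
python3 -m handwheel '[0,0,0,0,0,0.5,-0.8, 0,0,0,0,0,0,-0.8, 0,0,0,0,0,0,-0.8]'
python3 - <<'E'
from h import *
s=get_state();M=rot(s["tcp_rot"]).as_matrix();print(M.round(4),np.degrees(np.arctan2(M[1,1],M[0,1])),s["q"])
a=np.array([.5705,-.056]);t=a-.068*np.array([np.sin(np.radians(8.6)),np.cos(np.radians(8.6))]);print(t,mv([*t,.46]))
E
```

```text
time_s: 7.7
tcp_pos: [0.4666, 0.351, 0.4597]
tcp_rot: [-0.0, 0.753, 0.658, -0.0]
wrist_force: [0.4, -0.3, -1.7]
finger_gap: 0.014
grip_force: 20.0
[[ 1.348e-01  9.909e-01 -2.000e-04]
 [ 9.909e-01 -1.348e-01 -1.000e-04]
 [-1.000e-04 -2.000e-04 -1.000e+00]] -7.745804229274945 [5.26560012e-01 2.91399176e-01 1.47107633e+00 5.34668302e-06
 1.37933291e+00 6.61748770e-01]
[ 0.5603316  -0.12323543] [-1.82894892e+01  6.26995456e+00 -8.95681366e-03]
```

```bash
python3 -m handwheel '[-1,0.34,0,0,0,0,-0.8, -1,0.34,0,0,0,0,-0.8, -1,0.34,0,0,0,0,-0.8, -1,0.34,0,0,0,0,-0.8, -1,0.34,0,0,0,0,-0.8]' >/dev/null
python3 -m handwheel '[-1,0.34,0,0,0,0,-0.8, -1,0.34,0,0,0,0,-0.8, -1,0.34,0,0,0,0,-0.8, -1,0.34,0,0,0,0,-0.8, -1,0.34,0,0,0,0,-0.8]' >/dev/null
python3 -m handwheel '[-1,0.34,0,0,0,0,-0.8, -1,0.34,0,0,0,0,-0.8, -1,0.34,0,0,0,0,-0.8, -1,0.34,0,0,0,0,-0.8, -1,0.34,0,0,0,0,-0.8]' >/dev/null
python3 -m handwheel '[-1,0.34,0,0,0,0,-0.8, -1,0.34,0,0,0,0,-0.8, -1,0.34,0,0,0,0,-0.8, -0.3,0.15,0,0,0,0.2,-0.8, 0,0,0,0,0,0,-0.8]'
python3 - <<'E'
from h import *
import pickle
cs={n:camera(n) for n in("wrist","side","scene")};pickle.dump((cs,get_state()),open("c1.pkl","wb"))
o=np.zeros((480,800,3),np.uint8);o[:,:480]=cs["wrist"]["img"][:,80:560]
o[:240,480:]=cv2.resize(cs["side"]["img"][60:240,220:460],(320,240));o[240:,480:]=cv2.resize(cs["scene"]["img"][60:240,120:360],(320,240))
cv2.imwrite("pics/v2.png",o)
for n,b in(("side",(330,380,30,200)),("scene",(100,400,30,250))): print(n)
E
```

```text
time_s: 10.2
tcp_pos: [0.5601, -0.1236, 0.4596]
tcp_rot: [-0.0, 0.759, 0.651, 0.0]
wrist_force: [0.9, 0.4, -1.5]
finger_gap: 0.014
grip_force: 20.0
side
scene
```

View pics/v2.png

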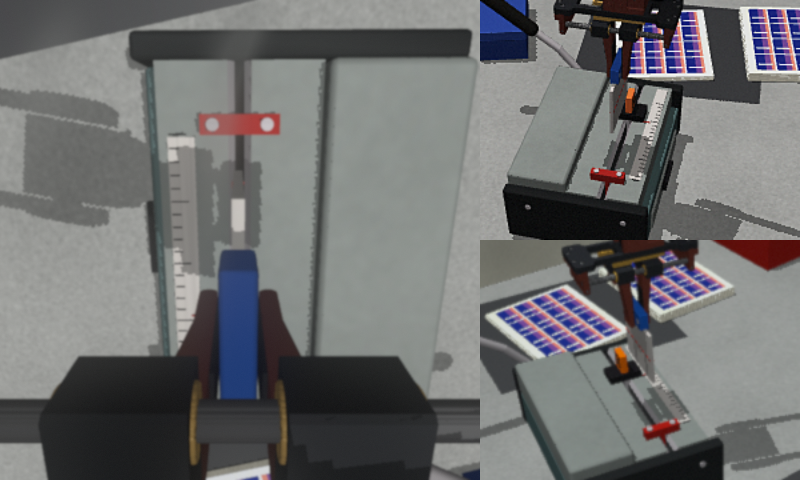

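The wrist view shows the throat as a vertical line at crop u≈240 (full 320), the stop at v 113–135, and the held blue grip and plate end in line at u≈238. Next I measure the lateral error and the stop face.

Run:
```python
from h import *
import pickle
cs,s=pickle.load(open("c1.pkl","rb"));c=cs["wrist"];im=c["img"];g=cv2.cvtColor(im,cv2.COLOR_BGR2GRAY).astype(float)
y=np.radians(8.65);Y=np.array([np.sin(y),np.cos(y)]);X=np.array([Y[1],-Y[0]]);T=np.array(s["tcp_pos"][:2])
M=rot(s["tcp_rot"]).as_matrix();print("tool yaw",np.degrees(np.arctan2(M[1,1],M[0,1])))
def rep(p): p=p[:2]-T; return (1e3*p@X).round(2),(1e3*p@Y).round(2)
L=[]
for v in list(range(66,112,6))+list(range(139,160,4)):
  r=g[v,300:341]; med=np.median(r); w=np.clip(med-25-r,0,None); u=300+(w*np.arange(41)).sum()/w.sum()
  e=np.where(w>0)[0]; p=rep(ray(c,u,v,.12)); L.append(p); print("throat",v,u.round(1),300+e.min(),300+e.max(),p)
L=np.array(L);f=np.polyfit(L[:,1],L[:,0],1);print("slope deg rel 8.65:",np.degrees(f[0]),"x at 0:",f[1],"x at 60",np.polyval(f,60))
k,P=blob(c,"red",(270,370,105,145));ys,xs=np.where(k);print("stop px",xs.min(),xs.max(),ys.min(),ys.max())
D=cloud(c)[k>0];q=(D[:,:2]-T);print("stop cloud x",(1e3*np.percentile(q@X,[2,50,98])).round(1),"y",(1e3*np.percentile(q@Y,[2,50,98])).round(1),"z",np.percentile(D[:,2],[5,50,95]).round(4))
print("stop edges top z .134:",rep(ray(c,320,ys.min(),.134)),rep(ray(c,320,ys.max()+1,.134)))
h=cv2.cvtColor(im,cv2.COLOR_BGR2HSV);m=cv2.inRange(h,*HS["blue"])
for v in(255,270,300,330):
  e=np.where(m[v,270:370])[0]+270;print("grip",v,e.min(),e.max(),rep(ray(c,(e.min()+e.max())/2,v,.306)))
for v in(200,210,220,230):
  e=np.where(g[v,305:335]>170)[0]+305;
  if len(e):print("plate",v,e.min(),e.max(),[rep(ray(c,(e.min()+e.max())/2,v,z)) for z in(.2,.28)])
```

```text
tool yaw -8.656913569635217
throat 66 319.3 315 324 (np.float64(1.42), np.float64(111.21))
throat 72 319.4 315 324 (np.float64(1.51), np.float64(107.31))
throat 78 319.6 315 329 (np.float64(1.64), np.float64(103.37))
throat 84 319.6 315 325 (np.float64(1.66), np.float64(99.4))
throat 90 319.7 315 324 (np.float64(1.73), np.float64(95.41))
throat 96 319.9 315 329 (np.float64(1.84), np.float64(91.38))
throat 102 319.7 315 325 (np.float64(1.75), np.float64(87.31))
throat 108 319.7 315 325 (np.float64(1.75), np.float64(83.22))
throat 139 319.7 315 325 (np.float64(1.77), np.float64(61.54))
throat 143 319.7 315 325 (np.float64(1.74), np.float64(58.67))
throat 147 319.9 315 329 (np.float64(1.86), np.float64(55.79))
throat 151 319.7 315 325 (np.float64(1.76), np.float64(52.9))
throat 155 319.7 315 325 (np.float64(1.73), np.float64(49.99))
throat 159 319.9 315 326 (np.float64(1.92), np.float64(47.06))
slope deg rel 8.65: -0.2321836498640835 x at 0: 2.0397203484811075 x at 60 1.796578198915551
stop px 323 358 115 132
stop cloud x [ 4.7 12.3 28.1] y [67.1 73.2 78.5] z [0.1333 0.1343 0.1356]
stop edges top z .134: (np.float64(1.89), np.float64(78.48)) (np.float64(1.9), np.float64(66.44))
grip 255 320 331 (np.float64(3.03), np.float64(34.82))
grip 270 303 335 (np.float64(0.86), np.float64(29.48))
grip 300 299 337 (np.float64(0.51), np.float64(18.44))
grip 330 299 336 (np.float64(0.32), np.float64(6.89))
plate 200 313 323 [(np.float64(0.49), np.float64(32.15)), (np.float64(0.53), np.float64(48.21))]
plate 210 312 323 [(np.float64(0.19), np.float64(26.29)), (np.float64(0.33), np.float64(44.3))]
plate 220 312 323 [(np.float64(0.18), np.float64(20.34)), (np.float64(0.33), np.float64(40.33))]
plate 230 314 321 [(np.float64(0.18), np.float64(14.3)), (np.float64(0.32), np.float64(36.31))]
```

```bash
python3 -m handwheel '[0,0.06,0.4,0,0,-0.04,-0.8, 0,0,0.8,0,0,0,-0.8, 0,0,0.8,0,0,0,-0.8, 0,0,0.5,0,0,0,-0.8, 0,0,0.3,0,0,0,-0.8]' >/dev/null
python3 -m handwheel '[0,0,0.2,0,0,0,-0.8, 0,0,0.15,0,0,0,-0.8, 0,0,0,0,0,0,-0.8]'
python3 - <<'E'
from h import *
c=camera("wrist");cc=camera("side");o=np.zeros((480,800,3),np.uint8);o[:,:480]=c["img"][:,80:560];o[:240,480:]=cv2.resize(cc["img"][60:240,220:460],(320,240))
cv2.imwrite("pics/v3.png",o)
E
```

```text
time_s: 11.35
tcp_pos: [0.5616, -0.1238, 0.381]
tcp_rot: [0.0, 0.758, 0.653, -0.0]
wrist_force: [0.5, 0.5, -0.7]
finger_gap: 0.0139
grip_force: 20.0
```

View pics/v3.png

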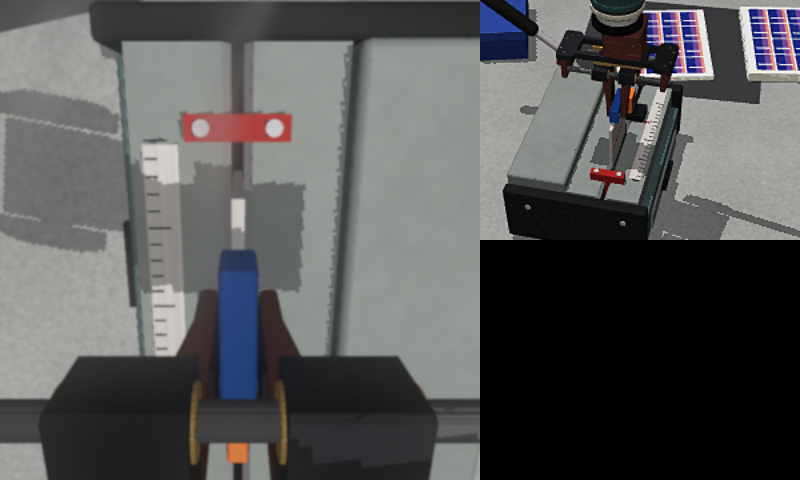

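The plate end (u≈238, v 198–230) now lies over the throat (u≈239), clear of the stop (v≤142). I'll lower gently.

```bash
python3 -m handwheel '[0,0,0.12,0,0,0,-0.8, 0,0,0.12,0,0,0,-0.8, 0,0,0.12,0,0,0,-0.8, 0,0,0.12,0,0,0,-0.8, 0,0,0,0,0,0,-0.8]'
```

```text
time_s: 12.08
tcp_pos: [0.5614, -0.1237, 0.3685]
tcp_rot: [-0.0, 0.758, 0.653, -0.0]
wrist_force: [-0.1, 0.0, -1.6]
finger_gap: 0.0139
grip_force: 20.0
```

```bash
python3 -m handwheel '[0,0,0.15,0,0,0,-0.8, 0,0,0.15,0,0,0,-0.8, 0,0,0.15,0,0,0,-0.8, 0,0,0.15,0,0,0,-0.8, 0,0,0,0,0,0,-0.8]'
python3 -m handwheel '[0,0,0.15,0,0,0,-0.8, 0,0,0.15,0,0,0,-0.8, 0,0,0.08,0,0,0,-0.8, 0,0,0.06,0,0,0,-0.8, 0,0,0,0,0,0,-0.8]'
```

```text
time_s: 12.7
tcp_pos: [0.5614, -0.1237, 0.3535]
tcp_rot: [-0.0, 0.758, 0.653, -0.0]
wrist_force: [-0.0, -0.4, -1.4]
finger_gap: 0.0137
grip_force: 20.0
time_s: 13.32
tcp_pos: [0.5615, -0.1238, 0.3428]
tcp_rot: [-0.0, 0.758, 0.653, -0.0]
wrist_force: [0.5, -0.8, -1.6]
finger_gap: 0.0139
grip_force: 20.0
```

```bash
python3 -m handwheel '[0,0,0.04,0,0,0,-0.8, 0,0,0.04,0,0,0,-0.8, 0,0,0,0,0,0,-0.8]'
python3 -m handwheel '[0,0,0.03,0,0,0,-0.8, 0,0,0.02,0,0,0,-0.8, 0,0,0,0,0,0,-0.8]'
```

```text
time_s: 13.7
tcp_pos: [0.5615, -0.1238, 0.3409]
tcp_rot: [-0.0, 0.758, 0.653, -0.0]
wrist_force: [0.1, -0.4, -1.1]
finger_gap: 0.0138
grip_force: 20.0
time_s: 14.08
tcp_pos: [0.5615, -0.1238, 0.3396]
tcp_rot: [0.0, 0.758, 0.653, -0.0]
wrist_force: [0.1, -0.1, -1.1]
finger_gap: 0.0143
grip_force: 20.0
```

```bash
python3 -m handwheel '[0,0,0.03,0,0,0,-0.8, 0,0,0,0,0,0,-0.8]'
python3 -m handwheel '[0,0,0.03,0,0,0,-0.8, 0,0,0,0,0,0,-0.8]'
python3 -m handwheel '[0,0,0.02,0,0,0,-0.8, 0,0,0,0,0,0,-0.8]'
```

```text
time_s: 14.32
tcp_pos: [0.5616, -0.1238, 0.3395]
tcp_rot: [0.0, 0.758, 0.653, 0.0]
wrist_force: [-1.5, 0.2, 3.7]
finger_gap: 0.0137
grip_force: 20.0
time_s: 14.58
tcp_pos: [0.5616, -0.1237, 0.3395]
tcp_rot: [0.0, 0.758, 0.653, 0.0]
wrist_force: [-2.8, 0.6, 11.1]
finger_gap: 0.0141
grip_force: 20.0
time_s: 14.82
tcp_pos: [0.5617, -0.1238, 0.3395]
tcp_rot: [0.001, 0.758, 0.653, 0.0]
wrist_force: [-3.2, 1.4, 13.9]
finger_gap: 0.0141
grip_force: 20.0
```

It reached firm contact at exactly the expected home height (0.3395). I'll relieve the press, release and go up.

```bash
python3 -m handwheel '[0,0,-0.06,0,0,0,-0.8, 0,0,0,0,0,0,-0.8, 0,0,0,0,0,0,-0.6, 0,0,0,0,0,0,-0.4, 0,0,0,0,0,0,-0.3]'
python3 -m handwheel '[0,0,0,0,0,0,-0.3, 0,0,-0.3,0,0,0,-0.3, 0,0,-0.7,0,0,0,-0.3, 0,0,-1,0,0,0,-0.3, 0,0,-0.6,0,0,0,-0.3]'
python3 - <<'E'
from h import *
import pickle
s=get_state();cs={n:camera(n) for n in("wrist","side","scene")}
y=np.radians(8.5);Y=np.array([np.sin(y),np.cos(y)]);X=np.array([Y[1],-Y[0]]);T=np.array(s["tcp_pos"][:2])
for n,b,ob in(("side",(260,360,60,200),(310,345,100,160)),("scene",(190,300,90,230),(205,245,125,170))):
  m,P=blob(cs[n],"blue",b);zt=np.percentile(P[:,2],95);r=top(P,zt-.004,zt+.006);print(n,"grip",len(P),zt.round(4),r)
  if r[1]: q=np.array(r[1][0])-T;print("   rel",(q@X*1e3).round(1),(q@Y*1e3).round(1))
  m,P=blob(cs[n],"orange",ob);zt=np.percentile(P[:,2],95);r=top(P,zt-.004,zt+.006);print(n,"tab",len(P),zt.round(4),r)
  if r[1]: q=np.array(r[1][0])-T;print("   rel",(q@X*1e3).round(1),(q@Y*1e3).round(1))
o=np.zeros((600,800,3),np.uint8);o[:,:400]=cv2.resize(cs["side"]["img"][90:210,290:370],(400,600));o[:,400:]=cv2.resize(cs["scene"]["img"][120:240,200:280],(400,600))
cv2.imwrite("pics/v4.png",o)
E
```

```text
time_s: 15.45
tcp_pos: [0.5615, -0.1238, 0.3389]
tcp_rot: [-0.0, 0.758, 0.653, -0.0]
wrist_force: [-0.2, 0.3, 0.3]
finger_gap: 0.03
grip_force: 0.0
time_s: 16.08
tcp_pos: [0.5618, -0.1239, 0.4059]
tcp_rot: [0.001, 0.758, 0.653, 0.0]
wrist_force: [-0.4, 0.6, 0.0]
finger_gap: 0.0306
grip_force: 0.0
side grip 291 0.1889 (94, ((0.5593003630638123, -0.1205252856016159), (0.06305553019046783, 0.012939068488776684), 82.38289642333984))
   rel -3.0 2.9
side tab 35 0.1707 (4, ((0.5390156507492065, -0.2231673300266266), (1.7655343981459737e-05, 0.005175951402634382), 4.583829879760742))
   rel -7.9 -101.6
scene grip 414 0.1868 (108, ((0.5638424158096313, -0.12068486213684082), (0.06090244650840759, 0.013152717612683773), 82.27197265625))
   rel 1.5 3.4
scene tab 119 0.2307 (9, ((0.5865499377250671, -0.12704603374004364), (0.014444282278418541, 0.001241688965819776), 82.433349609375))
   rel 24.9 0.5
```

View pics/v4.png

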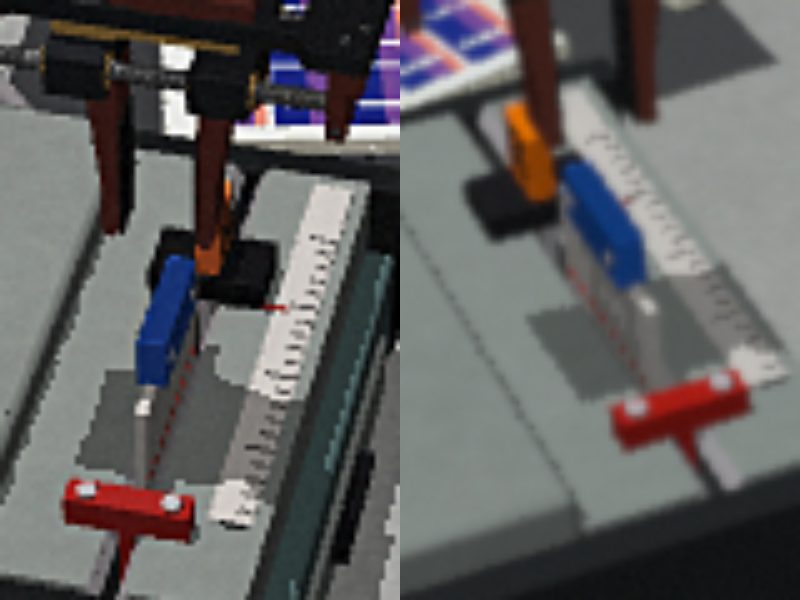

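The side and scene views show the gauge upright in the throat. Its red line is at lip level, left view (140,470)–(195,355), with a gap left to the stop and to the guide. Now move to over the tab.

```bash
python3 -m handwheel '[-1,0,0,0,0,0,-0.2, -1,0,0,0,0,0,-0.2, -1,0,0,0,0,0,-0.2, -0.66,0,0,0,0,0,-0.2, 0,0,0,0,0,0,-0.2]'
python3 - <<'E'
from h import *
s=get_state();y=np.radians(8.5);Y=np.array([np.sin(y),np.cos(y)]);X=np.array([Y[1],-Y[0]]);T=np.array(s["tcp_pos"][:2])
for n,ob in(("side",(310,345,100,160)),("scene",(205,245,125,170)),("wrist",(200,440,100,480))):
  c=camera(n);m,P=blob(c,"orange",ob);ys,xs=np.where(m)
  if len(P)<5: print(n,len(P));continue
  r=top(P,.160,.175);print(n,len(P),np.percentile(xs,[2,50,98]),np.percentile(ys,[2,98]),r)
  if r[1]: q=np.array(r[1][0])-T;print("   rel",(q@X*1e3).round(1),(q@Y*1e3).round(1))
E
```

```text
time_s: 16.85
tcp_pos: [0.5477, -0.215, 0.4035]
tcp_rot: [-0.0, 0.758, 0.652, -0.0]
wrist_force: [0.6, -0.2, -0.2]
finger_gap: 0.0352
grip_force: 0.0
side 95 [329. 332. 335.] [126. 144.] (54, ((0.5448472499847412, -0.21470797061920166), (0.03045285865664482, 0.011471481062471867), 83.1507568359375))
   rel -2.9 -0.1
scene 113 [222. 226. 230.] [141. 159.] (51, ((0.5476545095443726, -0.21526502072811127), (0.03496580198407173, 0.011509104631841183), 78.041259765625))
   rel -0.0 -0.3
wrist 956 [309. 318. 328.] [249. 297.] (955, ((0.5476873517036438, -0.21698503196239471), (0.028981560841202736, 0.010424780659377575), 81.09405517578125))
   rel 0.3 -1.9
```

All three cameras place the tab within about 3 mm of the tool axis, so I'll descend and grip it.

```bash
python3 -m handwheel '[-0.03,0,1,0,0,0,-0.2, 0,0,1,0,0,0,-0.2, 0,0,0.7,0,0,0,-0.2, 0,0,0.5,0,0,0,-0.2, 0,0,0,0,0,0,-0.2]'
python3 -m handwheel '[0,0,0,0,0,0,-0.5, 0,0,0,0,0,0,-0.8, 0,0,0,0,0,0,-0.8, 0,0,0,0,0,0,-0.8, 0,0,0,0,0,0,-0.8]' 15
```

```text
time_s: 17.62
tcp_pos: [0.5477, -0.2144, 0.3234]
tcp_rot: [-0.001, 0.758, 0.653, -0.0]
wrist_force: [-0.2, 0.4, 0.2]
finger_gap: 0.035
grip_force: 0.0
time_s: 18.25
tcp_pos: [0.5476, -0.2151, 0.3248]
tcp_rot: [0.0, 0.758, 0.653, -0.0]
wrist_force: [-3.1, 0.4, 5.8]
finger_gap: 0.012
grip_force: 15.0
```

```bash
python3 -m handwheel '[0.15,0,0,0,0,0,-0.8, 0.2,0,0,0,0,0,-0.8, 0.2,0,0,0,0,0,-0.8, 0.2,0,0,0,0,0,-0.8, 0.15,0,0,0,0,0,-0.8]'
python3 -m handwheel '[0.15,0,0,0,0,0,-0.8, 0.15,0,0,0,0,0,-0.8, 0.15,0,0,0,0,0,-0.8, 0.1,0,0,0,0,0,-0.8, 0,0,0,0,0,0,-0.8]'
```

```text
time_s: 18.88
tcp_pos: [0.5509, -0.1932, 0.3249]
tcp_rot: [0.0, 0.758, 0.653, -0.001]
wrist_force: [-4.2, -2.7, 6.5]
finger_gap: 0.0122
grip_force: 15.0
time_s: 19.5
tcp_pos: [0.553, -0.1796, 0.3249]
tcp_rot: [0.0, 0.758, 0.653, -0.001]
wrist_force: [-2.8, -1.7, 6.5]
finger_gap: 0.0119
grip_force: 15.0
```

```bash
python3 -m handwheel '[0.06,0,0,0,0,0,-0.8, 0.06,0,0,0,0,0,-0.8, 0,0,0,0,0,0,-0.8]'
python3 -m handwheel '[0.05,0,0,0,0,0,-0.8, 0.05,0,0,0,0,0,-0.8, 0,0,0,0,0,0,-0.8]'
```

```text
time_s: 19.88
tcp_pos: [0.5534, -0.1768, 0.3249]
tcp_rot: [0.001, 0.758, 0.653, -0.001]
wrist_force: [-4.1, -2.8, 6.5]
finger_gap: 0.0121
grip_force: 15.0
time_s: 20.25
tcp_pos: [0.5538, -0.1743, 0.3249]
tcp_rot: [0.001, 0.758, 0.653, -0.001]
wrist_force: [-3.4, -3.1, 5.3]
finger_gap: 0.0117
grip_force: 15.0
```

```bash
python3 -m handwheel '[0.04,0,0,0,0,0,-0.8, 0,0,0,0,0,0,-0.8]'
python3 -m handwheel '[0.03,0,0,0,0,0,-0.8, 0,0,0,0,0,0,-0.8]'
```

```text
time_s: 20.5
tcp_pos: [0.5539, -0.1734, 0.3248]
tcp_rot: [0.001, 0.758, 0.653, -0.001]
wrist_force: [-3.5, -2.6, 6.1]
finger_gap: 0.012
grip_force: 15.0
time_s: 20.75
tcp_pos: [0.554, -0.1726, 0.3249]
tcp_rot: [0.001, 0.758, 0.653, -0.001]
wrist_force: [-3.8, -2.9, 6.5]
finger_gap: 0.0116
grip_force: 15.0
```

```bash
for i in 1; do python3 -m handwheel '[0.03,0,0,0,0,0,-0.8, 0,0,0,0,0,0,-0.8]' | grep -E 'tcp_pos|wrist_f'; done
python3 -m handwheel '[0.03,0,0,0,0,0,-0.8, 0,0,0,0,0,0,-0.8]' | grep -E 'tcp_pos|wrist_f'
python3 -m handwheel '[0.03,0,0,0,0,0,-0.8, 0,0,0,0,0,0,-0.8]' | grep -E 'tcp_pos|wrist_f'
```

```text
tcp_pos: [0.5541, -0.1719, 0.3249]
wrist_force: [-3.0, -2.1, 5.7]
tcp_pos: [0.5542, -0.1712, 0.3249]
wrist_force: [-3.9, -2.4, 5.2]
tcp_pos: [0.5543, -0.1708, 0.3249]
wrist_force: [-4.7, -4.8, 5.5]
```

```bash
python3 -m handwheel '[0.03,0,0,0,0,0,-0.8, 0,0,0,0,0,0,-0.8]' | grep -E 'tcp_pos|wrist_f'
python3 -m handwheel '[0.03,0,0,0,0,0,-0.8, 0,0,0,0,0,0,-0.8]' | grep -E 'tcp_pos|wrist_f'
```

```text
tcp_pos: [0.5543, -0.1706, 0.3249]
wrist_force: [-5.1, -6.3, 5.1]
tcp_pos: [0.5544, -0.1703, 0.3249]
wrist_force: [-5.4, -9.2, 5.0]
```

Run:
```python
from h import *
a=camera("side");b=camera("scene");w=camera("wrist")
o=np.zeros((600,800,3),np.uint8);o[:,:250]=cv2.resize(a["img"][90:210,290:340+20],(250,600))[:, :];o[:,250:500]=cv2.resize(b["img"][120:240,210:280],(250,600));o[:225,500:]=cv2.resize(w["img"],(300,225))
cv2.imwrite("pics/v5.png",o)
```

```text
(no output)
```

View pics/v5.png

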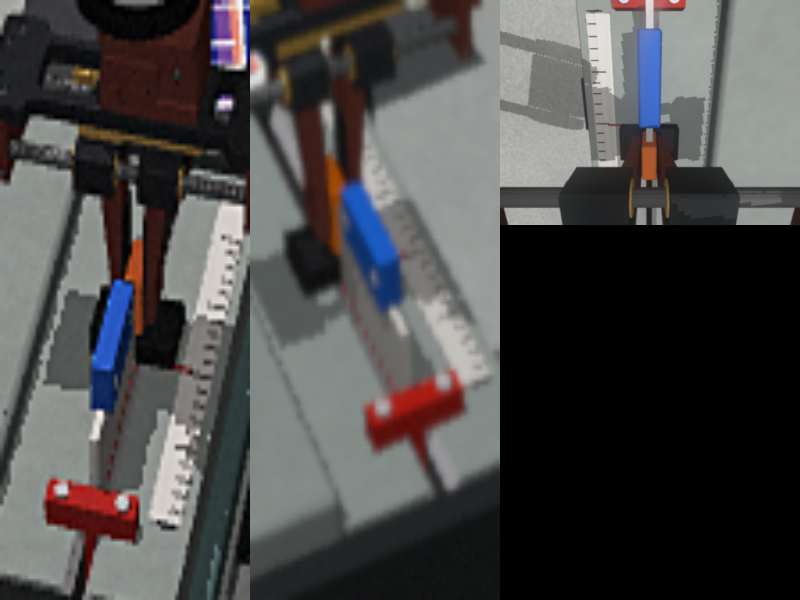

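The gauge end is at the stop (left view around (95,480)) and the guide block is at the gauge's back end. The push force has risen to about 10 N, so it's snug. One more small nudge, then release.

```bash
python3 -m handwheel '[0.04,0,0,0,0,0,-0.8, 0,0,0,0,0,0,-0.8]' | grep -E 'tcp_pos|wrist_f'
python3 -m handwheel '[0,0,0,0,0,0,-0.6, 0,0,0,0,0,0,-0.4, 0,0,0,0,0,0,-0.2, 0,0,0,0,0,0,-0.2, 0,0,-0.3,0,0,0,-0.2]'
python3 -m handwheel '[0,0,-0.8,0,0,0,-0.2, 0,0,-1,0,0,0,-0.2, 0,0,-1,0,0,0,-0.2, 0,0,-1,0,0,0,-0.2, 0,0,-1,0,0,0,-0.2]'
python3 - <<'E'
from h import *
Y=np.array([np.sin(.1484),np.cos(.1484)])
R={}
for n,b in(("side",{"red":(295,335,170,203),"blue":(280,370,80,200),"orange":(300,350,90,175)}),("scene",{"red":(235,280,180,215),"blue":(190,300,90,230),"orange":(190,260,110,195)})):
  c=camera(n)
  for k,bb in b.items():
    m,P=blob(c,k,bb);zt={"red":.1345,"blue":.187,"orange":.169}[k];r=top(P,zt-.005,zt+.007);R.setdefault(k,[]).append(np.array(r[1][0]));print(n,k,np.percentile(P[:,2],95).round(4),r)
g={k:np.mean(v,0)@Y*1e3 for k,v in R.items()};print("stop-grip (expect 57)",g["red"]-g["blue"],"grip-tab (expect 67)",g["blue"]-g["orange"])
E
```

```text
tcp_pos: [0.5544, -0.1699, 0.3249]
wrist_force: [-5.2, -12.0, 4.0]
time_s: 23.02
tcp_pos: [0.5548, -0.167, 0.3314]
tcp_rot: [-0.001, 0.758, 0.653, -0.0]
wrist_force: [-0.7, -0.3, 0.2]
finger_gap: 0.035
grip_force: 0.0
time_s: 23.65
tcp_pos: [0.5549, -0.1672, 0.4531]
tcp_rot: [0.0, 0.758, 0.653, 0.0]
wrist_force: [-0.4, -0.6, -0.5]
finger_gap: 0.035
grip_force: 0.0
side red 0.137 (125, ((0.570005476474762, -0.0491349957883358), (0.019520413130521774, 0.05560445412993431), 82.47842407226562))
side blue 0.1878 (116, ((0.562063992023468, -0.10405361652374268), (0.05974442884325981, 0.01395442895591259), 82.42149353027344))
side orange 0.1707 (47, ((0.551793098449707, -0.17133988440036774), (0.027881624177098274, 0.012057054787874222), 84.78783416748047))
scene red 0.1351 (118, ((0.573161780834198, -0.049112848937511444), (0.019833603873848915, 0.05523953586816788), 80.69979858398438))
scene blue 0.1857 (120, ((0.5654680132865906, -0.10393765568733215), (0.06127452477812767, 0.01457334402948618), 82.56365966796875))
scene orange 0.1684 (42, ((0.5556829571723938, -0.1705244928598404), (0.030776048079133034, 0.01166506391018629), 72.57270812988281))
stop-grip (expect 57) 55.42449616673372 grip-tab (expect 67) 67.68354239435949
```

The distances add up to 123 mm against 124 expected, and the grip top is at 0.186–0.188, so the gauge is fully home and snug. Nothing is touching the robot, so I'm handing in.

```bash
python3 -c "
from h import *
print(finish_job())"
```

```text
the job is handed in; nothing more can be done
None
```

The job is handed in at about 24 s of robot time: the blue gauge stands fully home in the throat, snug between the guide and the red stop as far as force and camera checks show, and the robot is clear. I did not re-image the other two gauges, handstamp or ink pad at the end.

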